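# Wedge a rocking graver chest until it stands firm

## Robot

A 6-joint arm with a two-finger parallel gripper is mounted at the origin on the work surface. World frame = base frame: x ahead of the robot, y to its left, z up, the work surface at z = 0. Lengths are in mm, angles in rad, forces in N, time in s.
With the tool pointing down it reaches from about 275 to 825 mm from the base axis. Payload 4.9 kg.
Tool frame: the origin (TCP) lies midway between the tips of the shut fingers; the grasp point (between the pads) lies 19 mm behind it; z points along the fingers, y is the line along which they close (so a half turn about z gives the same grasp; the last joint's range is limited). The gripper opens to 85 mm and grips with 20 to 120 N. Pads are 22 mm wide; open, the fingers measure 114 mm over their backs; the gripper's body (76 mm by 85 mm) begins 54 mm behind the grasp point. The pads swing forward as they close: fully open they stand 13 mm farther back than shut.
Start: joints at [1.156, 0.326, -0.193, 1.052, 0, 1.437], TCP at [152.412, 528.478, 231.281] pointing down, gripper open.
Joint ranges: [-2.65, 2.65], [-0.97, 1.79], [-1.3, 1.35], [-1.93, 2.1], [-1.47, 1.37], [-3.14, 3.14]. Speed limits (rad/s): [2.57, 2.57, 3.14, 3.14, 3.14, 3.14].

## Interface

Orientations are given as a unit quaternion [x, y, z, w].
In Python, from bench import manip, imaging gives the robot as it stands.
- The arm moves only by the tool jog_arm, never from a script. Its argument "motion" is a list of rows, each a list of 5 numbers: the shift along the tool's x, y, z in units of 40 mm (1.0 is 40 mm), then the turn about the tool's z in rad, then the finger opening in mm, from 0 to 85.4. In form: [[dx, dy, dz, turn, claw], ...]. A call has 1 to 10 rows; each row is the pose to reach, as a shift and turn from the pose commanded when the call began, along the tool's axes at that moment; what a row does not reach only later rows make up. A row lasts 1/12 s, in which the tool goes at most 41.7 mm and 7.16 degrees, less where a joint would pass 70% of its speed; a pose out of reach is approached as far as the arm can. A call with a gripper value outside its range is refused whole. The fingers move at their own pace and stop on an object; "newtons" is the grip in N (left out, the last holds). Time passes only in rows, so rows that repeat a pose let the fingers close. It gives the time, the measured TCP pose, the force, the opening and the grip force at its end, in the units of the state.
- manip.observe(): the state, without advancing time (a new reading comes with each control period).
- imaging.snapshot(name): name is "side" or "top"; returns a dict with "image" (400x640x3 uint8, blue, green, red), "fx", "fy", "cx", "cy" (pixels), "dist_coeffs" ([k1, k2, p1, p2, k3] as OpenCV has them; the pictures are not rectified), "R" (3x3) and "t" (3): a world point X has camera coordinates R X + t. Camera axes: x right, y down, z forward; pixel columns grow to the right and rows downward; lengths in mm; the calibration is good to about 2 mm. A picture is of the moment at which its call begins. There is no depth.
- manip.job_done(): hands the job in; it is judged then, once.
The state is a dict: "time": time; "joint_positions": joint angles; "dq": joint speeds; "joint_efforts": joint torques, N m; "position": TCP position; "eef_rot": TCP orientation; "force": force on the tool from outside, world axes, zero at the start; "torque": the same for the moment, N m; "width": opening from 0.0 (shut) to 1.0 (fully open); "grip_force": force on a finger pad.
Only numpy, scipy, OpenCV 4.12 (cv2) and the standard library are available. Lean on these libraries where they do the work, as an engineer would, in place of code of your own. Each camera call takes 0.05 s, during which the arm holds its last target. There are 200 camera calls.

## Task

The low two-drawer chest on the engraver's bench rocks because the rubber foot at its front left corner (front is the drawer side, facing the robot) is worn short. With the fingertips, push the wooden wedge along the bench, thin end first, under that foot until the play is taken up but the chest still stands level, then test it: press down firmly for a moment on the chest top right above that foot, and if it dips, push the wedge further in and press again. Only push: do not grip or lift the wedge, do not shove the chest along or lift it, and leave the tin on the chest and the other tools where they are.

Things in the scene. Friction and masses are not known exactly. Their poses are not given: they have to be found in the camera images.
- chest: Flat grey steel chest, 180 mm deep (x) by 260 mm wide (y), 82 mm high, about 2.5 kg. Its front (-x, towards the robot) has two false drawer fronts with brass knobs, 15 mm proud. Origin: bench plane under its centre. Flat top at z 82 mm, steel underside at z 14 mm, on four rubber feet (18 mm diameter) at x +-70, y +-110 mm: three domed, 14 mm high, the one at x -70, y +110 worn short and flat.
- short_foot (a point): Centre of the flat round sole (diameter 18 mm) of the short foot at the chest's front left corner. At the start the chest stands level on its three good feet and this sole hangs 5 to 9 mm above the bench, differing from start to start; a few newtons of downward push above it rock the chest till it meets the bench.
- corner_top (a point): Point on the chest's flat top right above the short foot, 20 mm in from the front and left edges: the place to press for the test. Its axes are those of the chest.
- wedge: Pale beech wedge lying flat on the bench in front of the chest, 110 mm long (its x axis), 50 mm wide, 40 g. Flat sloping top: 2 mm high at the thin end (+x), rising evenly to 18 mm at the thick end (-x). Origin: centre of its underside, half-way along.
- thick_end (a point): Centre of the wedge's upright thick end face (50 mm wide, 18 mm high), where it is pushed; 9 mm above the underside. Axes as the wedge.
- tin: Round aluminium parts tin, diameter 56 mm, 22 mm high, standing loose on the rear part of the chest top. Origin: centre of its underside. Leave it there.
- loupe: Black eye loupe, diameter 40 mm, 32 mm high, standing on the bench to the left of the chest. Origin: centre of its underside.
- graver: Graver with dark wooden mushroom handle, 126 mm long along its x axis, 29 mm high, lying on the bench to the left. Origin: on the bench, under its middle.
- file: Needle file with round blue handle, 143 mm long along x, 15 mm high, lying on the bench to the right. Origin: on the bench, near its middle.
- tweezers: Steel tweezers, 128 mm long along x, 9 mm high, lying on the bench to the right. Origin: centre of the underside.
- stick: Pale wooden stick, 150 x 10 x 7 mm, long along x, lying on the bench to the right. Origin: centre of the underside.
- ring_blank: Brass finger-ring blank, 24 mm diameter, 7 mm high, lying flat on the bench to the left of the wedge. Origin: centre of its underside.
- slope (a point): Centre of the wedge's sloping top face, 10 mm above its underside; x points down the slope to the thin end, z out of the face, 8.3 degrees off upright. When the wedge is snug the middle of the short foot's sole stands 0 to 1.5 mm above this face.
There are look-alikes about, which are no part of the job. There is more than one size of the wedge; the one meant has the size given above.

How it is judged:
By the outcome, as a careful person would: the job done as asked, in the order asked, and still so for the second after the job is handed in, with the robot touching nothing.
It also fails if it takes over 58 s, if anything falls off the work surface, if the arm or the gripper's body presses on something with over 40 N, if the wrist force passes 120 N, or if a joint passes its speed limit or range.

## Working session

There is one attempt and no reset: what is moved stays moved. The work goes in short steps, Python scripts to look and compute and a tool call to move; the robot and the scene stay as the last step left them, time stands still between calls to the robot, and variables do not carry over. Pictures are saved under pics/ and viewed, at most 10 in all, crops included, and the job is handed in when it is done.

Besides the shell and the picture viewer there is one more tool, called after "Request:" as name([rows], argument=value, ...), one row to a line, values as JSON. jog_arm: Moves the arm, as the interface text tells. Its arguments: {"type":"object","properties":{"motion":{"type":"array","items":{"type":"array","items":{"type":"number"}}},"newtons":{"type":"number"}},"required":["motion"]}

```bash
mkdir -p pics
cat > h.py <<'E'
import numpy as np, cv2
from bench import manip, imaging
def snap(n,save=None):
    s=imaging.snapshot(n)
    if save: cv2.imwrite(f'pics/{save}.png',s['image'])
    return s
def K(s): return np.array([[s['fx'],0,s['cx']],[0,s['fy'],s['cy']],[0,0,1.]])
def ray(s,px,z=0):
    px=np.array(px,float).reshape(-1,1,2)
    u=cv2.undistortPoints(px,K(s),np.array(s['dist_coeffs'])).reshape(-1,2)
    R=np.array(s['R']);t=np.array(s['t']).ravel()
    d=np.c_[u,np.ones(len(u))]@R; c=-R.T@t
    return c+d*((z-c[2])/d[:,2])[:,None]
def proj(s,X):
    R=np.array(s['R']);t=np.array(s['t'],float).ravel()
    return cv2.projectPoints(np.array(X,float).reshape(-1,3),cv2.Rodrigues(R)[0],t,K(s),np.array(s['dist_coeffs']))[0].reshape(-1,2)
E
python3 - <<'E'
from h import *
a=snap('top','top0');b=snap('side','side0')
for s in(a,b): print(-np.array(s['R']).T@np.array(s['t']).ravel(), s['fx'])
o=manip.observe();print(o['time'],o['position'],o['eef_rot'],o['force'])
E
```

```text
[ 504.2902586   -21.47207894 1377.32552436] 443.85596979129343
[  557.86671598 -1070.65048574   680.92060666] 369.7926385938392
0.1 [152.18750315 528.00155691 230.60109275] [ 1.39935011e-01  9.90160397e-01 -7.31773234e-04 -2.12557655e-04] [-0.04633873 -0.65832602 -0.50658493]
```

View pics/top0.png

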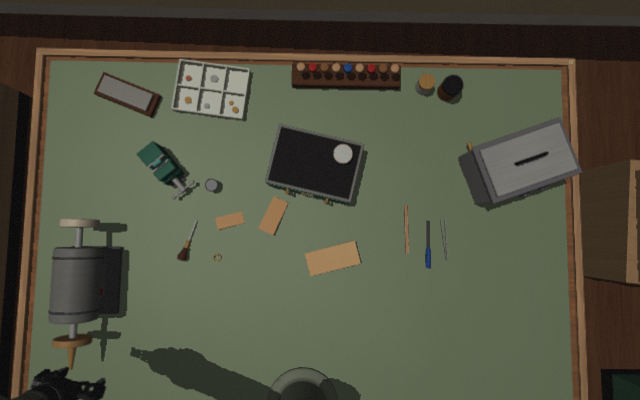

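View pics/side0.png

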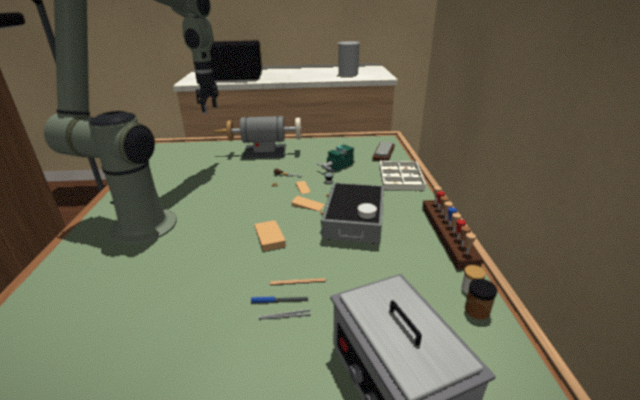

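Three wedge candidates show in the top view, at (229,220), (273,216) and (333,258). The chest is at (315,163) and the tin at (343,153). I'll measure sizes next.

Run:
```python
from h import *
a=snap('top')
im=a['image'];hsv=cv2.cvtColor(im,cv2.COLOR_BGR2HSV)
m=cv2.inRange(hsv,(5,70,110),(22,255,255));m[:180]=0
cs,_=cv2.findContours(m,cv2.RETR_EXTERNAL,cv2.CHAIN_APPROX_NONE)
for c in cs:
    if cv2.contourArea(c)<150: continue
    P=ray(a,c.reshape(-1,2),8)[:,:2].astype(np.float32)
    r=cv2.minAreaRect(P); b=cv2.boxPoints(r)
    print(cv2.boundingRect(c),np.round(r[0]),np.round(r[1]),round(r[2],1),np.round(b).tolist())
    px=proj(a,np.c_[b,np.full(4,8)]); print(px.round().tolist())
g=cv2.inRange(im,(0,0,0),(45,45,45)); 
m2=np.zeros_like(g);m2[115:215,255:375]=255
big=cv2.resize(im[120:285,205:375],None,fx=4,fy=4,interpolation=cv2.INTER_CUBIC)
big=cv2.convertScaleAbs(big[:600],alpha=1.5);cv2.imwrite('pics/crop1.png',big)
```

```text
(305, 241, 56, 35) [431. -84.] [ 73. 159.] 14.9 [[375.0, -16.0], [416.0, -171.0], [487.0, -152.0], [445.0, 2.0]]
[[310.0, 276.0], [360.0, 263.0], [354.0, 240.0], [304.0, 253.0]]
(215, 212, 30, 18) [542. 233.] [38. 84.] 15.6 [[513.0, 268.0], [535.0, 188.0], [572.0, 198.0], [549.0, 278.0]]
[[218.0, 229.0], [244.0, 222.0], [241.0, 210.0], [215.0, 217.0]]
(258, 196, 30, 39) [559. 100.] [ 51. 111.] 65.6 [[498.0, 99.0], [599.0, 54.0], [620.0, 100.0], [519.0, 146.0]]
[[273.0, 235.0], [288.0, 202.0], [273.0, 195.0], [258.0, 228.0]]
(626, 180, 12, 103) [  528. -1008.] [ 33. 315.] 87.0 [[370.0, -1016.0], [685.0, -1033.0], [687.0, -999.0], [372.0, -983.0]]
[[637.0, 282.0], [637.0, 180.0], [626.0, 179.0], [626.0, 282.0]]
(573, 180, 15, 220) [ 354. -840.] [658.  21.] 0.1 [[25.0, -830.0], [25.0, -851.0], [682.0, -850.0], [682.0, -829.0]]
[[581.0, 399.0], [588.0, 399.0], [578.0, 180.0], [572.0, 180.0]]
(11, 180, 23, 218) [336. 843.] [640.  20.] 0.0 [[16.0, 852.0], [16.0, 833.0], [656.0, 833.0], [656.0, 853.0]]
[[11.0, 397.0], [18.0, 397.0], [33.0, 180.0], [27.0, 180.0]]
```

View pics/crop1.png

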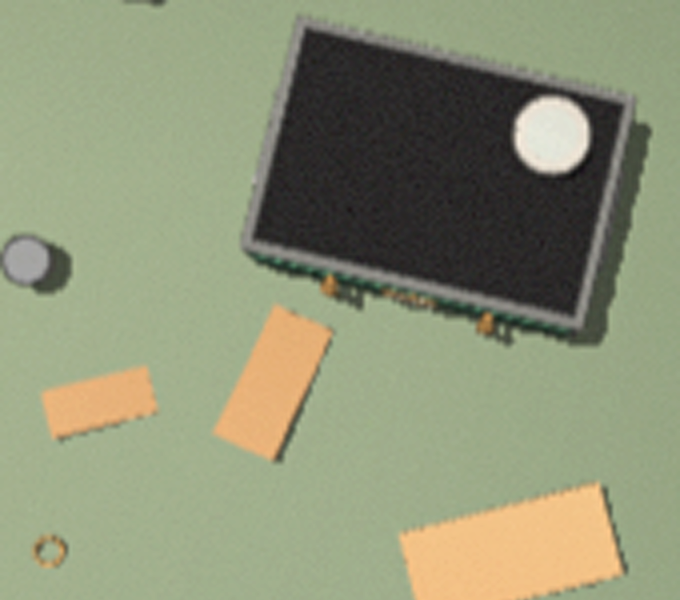

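The crop confirms it. The middle wedge at top-view (273,215) measures 51x111 mm, while the others are 84x38 and 159x73, so the middle one fits. Its thick end faces the robot, since the shadow widens towards (275,460) in the crop. Chest top corners in the crop are (300,17), (633,98), (580,327) and (245,247).

Run:
```python
from h import *
a=snap('top');b=snap('side')
c=np.array([[300,17],[633,98],[580,327],[245,247]])
px=(c+.5)/4-.5+[205,120]
P=ray(a,px,82);print(P.round(1))
ctr=P.mean(0)[:2]
fx=((P[0]+P[1])-(P[2]+P[3]))[:2]; ly=((P[0]+P[3])-(P[1]+P[2]))[:2]
print(np.linalg.norm(fx)/2,np.linalg.norm(ly)/2)
th1=np.arctan2(fx[1],fx[0]);th2=np.arctan2(-ly[0],ly[1]);th=(th1*180+th2*260)/440
print(np.degrees([th1,th2,th]))
R=np.array([[np.cos(th),-np.sin(th)],[np.sin(th),np.cos(th)]])
foot=ctr+R@[-70,110]
print('chest',ctr,th,'foot',foot, 'fl corner',ctr+R@[-90,130])
# check side view: reproject corners, and wedge
im=b['image'];hsv=cv2.cvtColor(im,cv2.COLOR_BGR2HSV)
m=cv2.inRange(hsv,(5,70,110),(22,255,255))
w=np.array([[498.0, 99.0], [599.0, 54.0], [620.0, 100.0], [519.0, 146.0]])
Xw=np.c_[w,[18,2,2,18]]
q=proj(b,Xw);print(q.round())
qc=proj(b,np.c_[[ctr+R@[i*90,j*130] for i,j in((1,1),(1,-1),(-1,-1),(-1,1))],[82]*4]);print(qc.round())
cr=im[170:260,270:400];cr=cv2.resize(cr,None,fx=6,fy=6,interpolation=cv2.INTER_CUBIC)
for p in np.r_[q,qc]: cv2.circle(cr,tuple(int(v) for v in (p-[270,170]+.5)*6),3,(0,0,255),-1)
cv2.imwrite('pics/crop2.png',cr)
```

```text
[[ 826.8   79.5   82. ]
 [ 770.1 -168.1   82. ]
 [ 599.5 -130.2   82. ]
 [ 654.6  116.1   82. ]]
175.4089101967924 253.16687189902996
[-12.26689844 -12.75589535 -12.55585116]
chest [712.7310024  -25.69136731] -0.2191409430964837 foot [668.31811417  96.89531778] fl corner [653.14424678 120.76483282]
[[290. 202.]
 [318. 211.]
 [323. 204.]
 [296. 195.]]
[[383. 185.]
 [381. 225.]
 [320. 220.]
 [332. 182.]]
```

View pics/crop2.png

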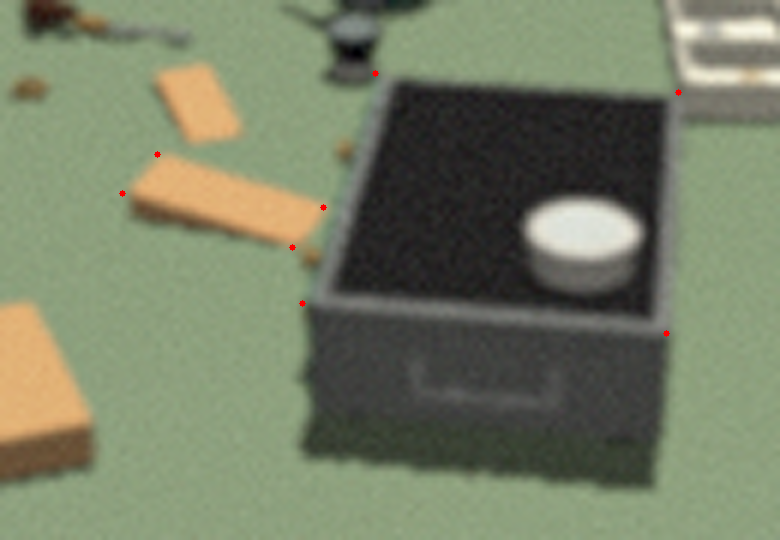

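```bash
cat >> h.py <<'E'
from scipy.spatial.transform import Rotation as Rot
TH=-0.219; FOOT=np.array([668.3,96.9])
U=np.array([np.cos(TH),np.sin(TH)]);V=np.array([-U[1],U[0]])
def uv(p): d=np.array(p)[...,:2]-FOOT; return np.stack([d@U,d@V],-1)
def world(u,v): return FOOT+u*U+v*V
def move(p,yaw=None,o=None):
    "tool-frame shift in 40 mm units and turn to reach p with tool x at yaw (deg)"
    o=o or manip.observe();R=Rot.from_quat(o['eef_rot']).as_matrix()
    d=R.T@(np.array(p)-o['position'])/40
    y0=np.degrees(np.arctan2(R[1,0],R[0,0]))
    t=0 if yaw is None else -np.radians((yaw-y0+180)%360-180)
    print('t',round(o['time'],2),'pos',np.round(o['position'],1),'yaw',round(y0,1),'F',np.round(o['force'],1),'->',np.round(d,3),round(t,3))
E
python3 -c "
from h import *
print(uv([[526,62],[559,100]]));move([526,62,120],246)"
```

```text
[[-131.31904045  -64.98160982]
 [-107.36287658  -20.71986321]]
t 0.25 pos [152.3 528.2 230.9] yaw 163.9 F [ 0.3  0.  -0.1] -> [-12.206  -8.608   2.779] -1.433
```

Request:
jog_arm([
  [-12.2,-8.6,0,-1.43,36],
  [-12.2,-8.6,0,-1.43,36],
  [-12.2,-8.6,0,-1.43,36],
  [-12.2,-8.6,0,-1.43,36],
  [-12.2,-8.6,0,-1.43,36],
  [-12.2,-8.6,0,-1.43,36],
  [-12.2,-8.6,0,-1.43,36],
  [-12.2,-8.6,0,-1.43,36],
  [-12.2,-8.6,0,-1.43,36],
  [-12.2,-8.6,0,-1.43,36],
])

```text
time: 1.08
position: [381.4, 244.7, 231.5]
eef_rot: [-0.395, 0.919, 0.0, 0.0]
force: [0.4, 0.5, -0.1]
width: 0.419
grip_force: 0.0
```

```bash
python3 -c "
from h import *
move([526,62,40],246)"
```

```text
t 1.08 pos [381.4 244.7 231.5] yaw -133.5 F [ 0.4  0.5 -0.1] -> [ 0.832 -5.765  4.788] -0.34
```

Request:
jog_arm([
  [0.83,-5.77,0,-0.34,36],
  [0.83,-5.77,0,-0.34,36],
  [0.83,-5.77,1,-0.34,36],
  [0.83,-5.77,2,-0.34,36],
  [0.83,-5.77,3,-0.34,36],
  [0.83,-5.77,4,-0.34,36],
  [0.83,-5.77,4.7,-0.34,36],
  [0.83,-5.77,4.7,-0.34,36],
  [0.83,-5.77,4.7,-0.34,36],
  [0.83,-5.77,4.7,-0.34,36],
])

```text
time: 1.92
position: [521.9, 61.3, 39.3]
eef_rot: [-0.542, 0.841, 0.002, -0.003]
force: [-0.4, 0.2, -0.2]
width: 0.419
grip_force: 0.0
```

Run:
```python
from h import *
move([526,62,8],246)
a=snap('top');b=snap('side')
c1=cv2.resize(a['image'][180:260,220:350],None,fx=5,fy=5,interpolation=cv2.INTER_CUBIC)
c2=cv2.resize(b['image'][160:260,240:370],None,fx=5,fy=5,interpolation=cv2.INTER_CUBIC)
p=manip.observe()['position']
for c,s,o in((c1,a,[220,180]),(c2,b,[240,160])):
    q=(proj(s,p)[0]-o+.5)*5; cv2.circle(c,(int(q[0]),int(q[1])),3,(0,0,255),-1)
pad=np.zeros((100,650,3),np.uint8)
cv2.imwrite('pics/c3.png',cv2.convertScaleAbs(cv2.resize(np.vstack([c1,c2]),None,fx=.66,fy=.66),alpha=1.5))
```

```text
t 1.92 pos [521.9  61.3  39.3] yaw -114.4 F [-0.4  0.2 -0.2] -> [-0.061 -0.09   0.781] -0.007
```

View pics/c3.png

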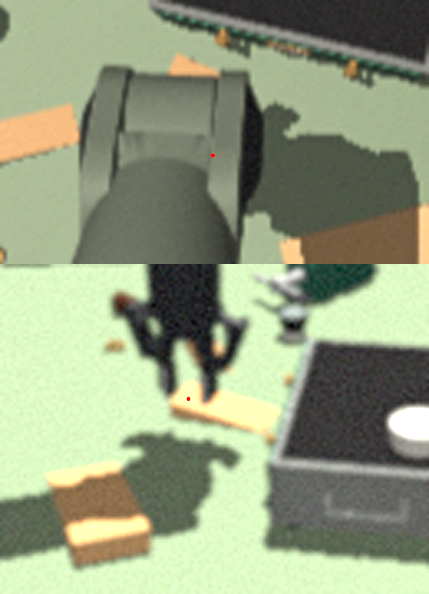

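The side view shows the TCP projection (188,398) midway between the fingertips (168,393) and (208,400), so the calibration agrees. The fingers are clear on the right of the wedge, and I can go down.

Request:
jog_arm([
  [-0.06,-0.09,0.3,0,36],
  [-0.06,-0.09,0.6,0,36],
  [-0.06,-0.09,0.8,0,36],
  [-0.06,-0.09,0.83,0,36],
  [-0.06,-0.09,0.83,0,36],
])

```text
time: 2.43
position: [528.6, 63.8, 10.3]
eef_rot: [-0.543, 0.84, 0.0, 0.0]
force: [-0.7, 0.8, 0.4]
width: 0.424
grip_force: 0.0
```

Run:
```python
from h import *
move([526,62,5],246)
b=snap('side')
c2=cv2.resize(b['image'][180:230,270:340],None,fx=9,fy=9,interpolation=cv2.INTER_CUBIC)
cv2.imwrite('pics/c4.png',cv2.convertScaleAbs(c2,alpha=1.4))
```

```text
t 2.43 pos [528.6  63.8  10.3] yaw -114.2 F [-0.7  0.8  0.4] -> [0.067 0.041 0.133] -0.004
```

View pics/c4.png

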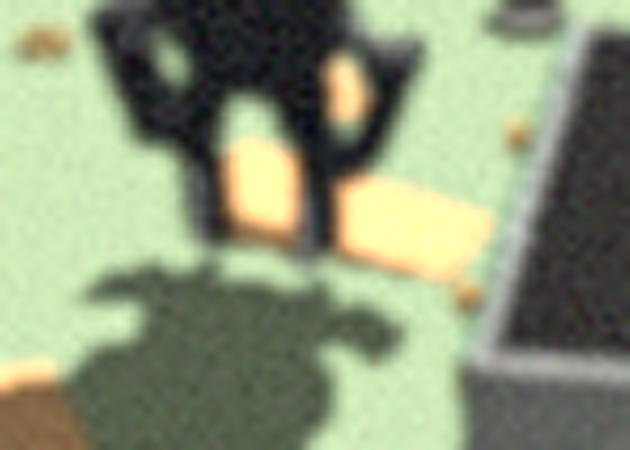

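Run:
```python
from h import *
o=manip.observe();print(uv(o['position']))
move([*o['position'][:2],4],246)
move([*world(-124,-49),4],246)
move([*world(-122,-36),4],257.5)
```

```text
[-128.80907252  -62.69480096]
t 2.48 pos [528.9  63.7  10.7] yaw -114.2 F [ 0.4 -0.4  0.5] -> [0.    0.    0.167] -0.004
t 2.48 pos [528.9  63.7  10.7] yaw -114.2 F [ 0.4 -0.4  0.5] -> [-0.36  -0.048  0.167] -0.004
t 2.48 pos [528.9  63.7  10.7] yaw -114.2 F [ 0.4 -0.4  0.5] -> [-0.688 -0.031  0.167] -0.205
```

Request:
jog_arm([
  [0,0,0.08,0,36],
  [0,0,0.16,0,36],
  [-0.12,-0.02,0.16,0,36],
  [-0.24,-0.03,0.16,0,36],
  [-0.33,-0.04,0.16,0,36],
  [-0.4,-0.04,0.16,-0.04,36],
  [-0.47,-0.04,0.16,-0.08,36],
  [-0.54,-0.04,0.16,-0.12,36],
  [-0.61,-0.03,0.16,-0.16,36],
  [-0.69,-0.03,0.16,-0.2,36],
])

```text
time: 3.32
position: [541.5, 88.4, 3.9]
eef_rot: [-0.625, 0.781, -0.0, 0.0]
force: [-0.2, 0.2, 0.4]
width: 0.424
grip_force: 0.1
```

Run:
```python
from h import *
o=manip.observe();print(uv(o['position']))
move([*world(-122,-75),4],257.5)
```

```text
[-121.93107665  -35.87938198]
t 3.32 pos [541.5  88.4   3.9] yaw -102.7 F [-0.2  0.2  0.4] -> [ 0.978 -0.001 -0.003] -0.003
```

Request:
jog_arm([
  [0.5,0,0,0,36],
  [0.9,0,-0.2,0,36],
  [0.9,0,-1.2,0,36],
  [0.9,0,-2.2,0,36],
  [0.9,0,-3,0,36],
  [0.9,0,-3,0,36],
])

```text
time: 3.82
position: [537.9, 53.0, 130.6]
eef_rot: [-0.624, 0.782, -0.004, 0.004]
force: [1.7, -0.3, -0.3]
width: 0.426
grip_force: 0.0
```

Run:
```python
from h import *
move([*world(-245,0),100],167.5)
```

```text
t 3.82 pos [537.9  53.  130.6] yaw -102.8 F [ 1.7 -0.3 -0.3] -> [-1.764  3.199  0.733] 1.565
```

Request:
jog_arm([
  [-1.76,3.2,0,1.565,20],
  [-1.76,3.2,0,1.565,20],
  [-1.76,3.2,0,1.565,20],
  [-1.76,3.2,0,1.565,20],
  [-1.76,3.2,0,1.565,20],
  [-1.76,3.2,0,1.565,20],
  [-1.76,3.2,0,1.565,20],
  [-1.76,3.2,0.3,1.565,20],
  [-1.76,3.2,0.6,1.565,20],
  [-1.76,3.2,0.6,1.565,20],
])

```text
time: 4.65
position: [422.7, 150.1, 98.1]
eef_rot: [-0.049, 0.999, -0.0, -0.001]
force: [-1.8, -0.6, 1.1]
width: 0.232
grip_force: 0.0
```

```bash
cat >> h.py <<'E'
def wedge(a,roi=(250,185,320,250)):
    x0,y0,x1,y1=roi
    m=cv2.inRange(cv2.cvtColor(a['image'],cv2.COLOR_BGR2HSV),(5,70,110),(22,255,255))
    k=np.zeros_like(m);k[y0:y1,x0:x1]=m[y0:y1,x0:x1]
    c=max(cv2.findContours(k,cv2.RETR_EXTERNAL,cv2.CHAIN_APPROX_NONE)[0],key=cv2.contourArea)
    P=ray(a,c.reshape(-1,2),8)[:,:2].astype(np.float32); r=cv2.minAreaRect(P);b=cv2.boxPoints(r)
    print('wedge uv',uv(r[0]).round(1),np.round(r[1]),'world',np.round(r[0]),r[2],'corners uv',uv(b).round().tolist())
E
python3 - <<'E'
from h import *
move([*world(-185,0),4],167.5)
a=snap('top');wedge(a)
c2=cv2.resize(a['image'][180:270,220:350],None,fx=5,fy=5,interpolation=cv2.INTER_CUBIC)
cv2.imwrite('pics/c5.png',cv2.convertScaleAbs(c2,alpha=1.4))
E
```

```text
t 4.65 pos [422.7 150.1  98.1] yaw -174.4 F [-1.8 -0.6  1.1] -> [-1.591 -0.48   2.35 ] 0.315
wedge uv [-109.     1.6] [ 51. 112.] world [562. 122.] 73.03263092041016 corners uv [[-167.0, -19.0], [-55.0, -28.0], [-51.0, 23.0], [-163.0, 31.0]]
```

View pics/c5.png

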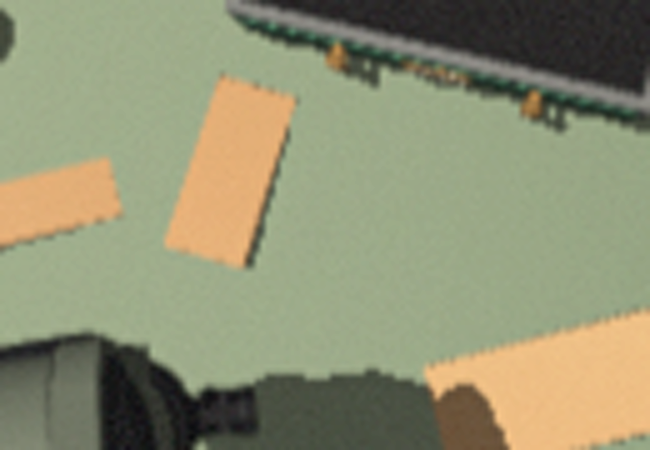

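The wedge has moved to (225,172) in the crop and is nearly aligned with the foot: v=1.6 mm, 4° off. Next I push it from the thick end.

Run:
```python
from h import *
o=manip.observe()
move([*world(-192,1),60],167.5,o)
move([*world(-192,1),4],167.5,o)
```

```text
t 4.7 pos [423.  150.1  98.8] yaw -174.7 F [-0.2 -0.1 -0.7] -> [-1.423 -0.396  0.966] 0.311
t 4.7 pos [423.  150.1  98.8] yaw -174.7 F [-0.2 -0.1 -0.7] -> [-1.426 -0.396  2.366] 0.311
```

Request:
jog_arm([
  [-0.7,-0.2,0.5,0.15,20],
  [-1.43,-0.4,1,0.31,20],
  [-1.43,-0.4,1.5,0.31,20],
  [-1.43,-0.4,2,0.31,20],
  [-1.43,-0.4,2.2,0.31,20],
  [-1.43,-0.4,2.35,0.31,20],
  [-1.43,-0.4,2.35,0.31,20],
  [-1.43,-0.4,2.35,0.31,20],
  [-1.43,-0.4,2.35,0.31,20],
])

```text
time: 5.45
position: [483.3, 140.1, 6.8]
eef_rot: [0.103, 0.995, 0.0, 0.001]
force: [0.1, 0.6, -0.3]
width: 0.236
grip_force: 0.0
```

Run:
```python
from h import *
o=manip.observe();print(uv(o['position']))
move([*world(-120,-1),4],167.5,o)
```

```text
[-190.01875822    1.98134055]
t 5.45 pos [483.3 140.1   6.8] yaw 168.2 F [ 0.1  0.6 -0.3] -> [-1.749 -0.096  0.073] 0.012
```

Push about 68 mm gently.

Request:
jog_arm([
  [-0.15,-0.01,0.07,0.01,20],
  [-0.3,-0.02,0.07,0.01,20],
  [-0.5,-0.03,0.07,0.01,20],
  [-0.7,-0.04,0.07,0.01,20],
  [-0.9,-0.05,0.07,0.01,20],
  [-1.1,-0.06,0.07,0.01,20],
  [-1.3,-0.07,0.07,0.01,20],
  [-1.5,-0.08,0.07,0.01,20],
  [-1.65,-0.09,0.07,0.01,20],
  [-1.7,-0.1,0.07,0.01,20],
])

```text
time: 6.28
position: [549.7, 121.6, 3.0]
eef_rot: [0.109, 0.994, 0.0, 0.001]
force: [0.5, -0.3, -0.1]
width: 0.238
grip_force: 0.1
```

Run:
```python
from h import *
o=manip.observe();print(uv(o['position']))
move([*world(-112,-1),4],167.5,o)
s=snap('side')
c2=cv2.resize(s['image'][165:235,270:370],None,fx=7,fy=7,interpolation=cv2.INTER_CUBIC)
cv2.imwrite('pics/c6.png',cv2.convertScaleAbs(c2,alpha=1.4))
```

```text
[-121.13424674   -1.67550748]
t 6.28 pos [549.7 121.6   3. ] yaw 167.5 F [ 0.5 -0.3 -0.1] -> [-0.228  0.017 -0.026] 0.0
```

View pics/c6.png

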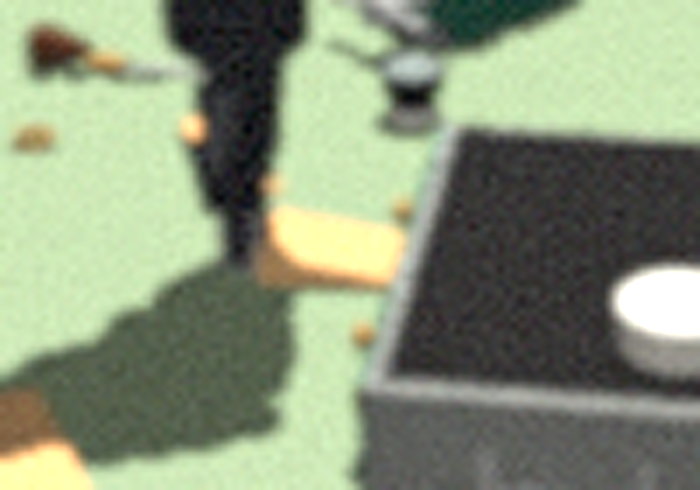

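The wedge's thin end is now under the chest front and its thick end is against the fingers at crop (262,250). I'll advance slowly and watch the force.

Request:
jog_arm([
  [-0.04,0,-0.03,0,20],
  [-0.08,0,-0.03,0,20],
  [-0.12,0,-0.03,0,20],
  [-0.16,0,-0.03,0,20],
  [-0.2,0,-0.03,0,20],
  [-0.2,0,-0.03,0,20],
])

```text
time: 6.83
position: [556.4, 120.2, 4.3]
eef_rot: [0.108, 0.994, 0.0, 0.0]
force: [0.2, -0.6, -0.1]
width: 0.237
grip_force: 0.0
```

Request:
jog_arm([
  [-0.03,0,0,0,20],
  [-0.06,0,0,0,20],
  [-0.08,0,0,0,20],
  [-0.1,0,0,0,20],
  [-0.1,0,0,0,20],
])

```text
time: 7.25
position: [560.1, 119.3, 4.2]
eef_rot: [0.108, 0.994, -0.0, 0.0]
force: [-0.9, -0.8, -0.9]
width: 0.242
grip_force: 0.0
```

Request:
jog_arm([
  [-0.03,0,0,0,20],
  [-0.06,0,0,0,20],
  [-0.08,0,0,0,20],
  [-0.1,0,0,0,20],
  [-0.1,0,0,0,20],
])

```text
time: 7.67
position: [564.1, 118.4, 4.2]
eef_rot: [0.108, 0.994, 0.0, 0.0]
force: [0.7, 0.6, -0.1]
width: 0.232
grip_force: 0.0
```

Request:
jog_arm([
  [-0.02,0,0,0,20],
  [-0.04,0,0,0,20],
  [-0.05,0,0,0,20],
  [-0.05,0,0,0,20],
])

```text
time: 8.0
position: [565.9, 118.0, 4.2]
eef_rot: [0.108, 0.994, 0.0, 0.0]
force: [0.6, 1.0, -0.6]
width: 0.234
grip_force: 0.0
```

Request:
jog_arm([
  [-0.02,0,0,0,20],
  [-0.04,0,0,0,20],
  [-0.05,0,0,0,20],
  [-0.05,0,0,0,20],
])

```text
time: 8.33
position: [567.9, 117.6, 4.2]
eef_rot: [0.108, 0.994, -0.0, 0.0]
force: [-0.1, -0.0, 0.2]
width: 0.233
grip_force: 0.0
```

Request:
jog_arm([
  [-0.02,0,0,0,20],
  [-0.04,0,0,0,20],
  [-0.05,0,0,0,20],
  [-0.05,0,0,0,20],
])

```text
time: 8.67
position: [569.9, 117.2, 4.1]
eef_rot: [0.108, 0.994, 0.0, 0.0]
force: [1.4, -0.4, -0.1]
width: 0.234
grip_force: 0.0
```

Request:
jog_arm([
  [-0.02,0,0,0,20],
  [-0.04,0,0,0,20],
  [-0.05,0,0,0,20],
  [-0.05,0,0,0,20],
])

```text
time: 9.0
position: [571.8, 116.7, 4.2]
eef_rot: [0.108, 0.994, 0.0, 0.0]
force: [-0.5, -0.3, 0.6]
width: 0.236
grip_force: 0.0
```

Request:
jog_arm([
  [-0.02,0,0,0,20],
  [-0.04,0,0,0,20],
  [-0.05,0,0,0,20],
  [-0.05,0,0,0,20],
])

```text
time: 9.33
position: [573.7, 116.3, 4.1]
eef_rot: [0.108, 0.994, 0.0, 0.0]
force: [0.3, -0.4, 0.3]
width: 0.228
grip_force: 0.0
```

Run:
```python
from h import *
o=manip.observe();print(uv(o['position']))
move([*world(-90,-1),4],167.5,o)
F=[]
for _ in range(4): snap('side');F.append(manip.observe()['force'])
print(np.mean(F,0).round(2), (np.array(F)[:,:2]@U).round(1))
```

```text
[-96.52024665  -1.60441085]
t 9.33 pos [573.7 116.3   4.1] yaw 167.5 F [ 0.3 -0.4  0.3] -> [-0.163  0.015  0.003] 0.001
[-0.33  0.06 -0.48] [-0.4 -0.4 -0.1 -0.4]
```

Request:
jog_arm([
  [-0.02,0,0,0,20],
  [-0.04,0,0,0,20],
  [-0.05,0,0,0,20],
  [-0.05,0,0,0,20],
])

```text
time: 9.87
position: [575.7, 115.9, 4.2]
eef_rot: [0.108, 0.994, -0.0, 0.0]
force: [0.3, 0.2, -0.5]
width: 0.236
grip_force: 0.0
```

Request:
jog_arm([
  [-0.02,0,0,0,20],
  [-0.04,0,0,0,20],
  [-0.05,0,0,0,20],
  [-0.05,0,0,0,20],
])

```text
time: 10.2
position: [577.5, 115.5, 4.1]
eef_rot: [0.108, 0.994, 0.0, -0.0]
force: [-0.9, 0.1, -0.0]
width: 0.231
grip_force: 0.2
```

Run:
```python
from h import *
F=[]
for _ in range(4): snap('side');F.append(manip.observe()['force'])
print(np.mean(F,0).round(2), (np.array(F)[:,:2]@U).round(1),uv(manip.observe()['position']))
```

```text
[-0.14  0.14  0.03] [ 0.2  0.1 -1.   0. ] [-92.70841075  -1.58753926]
```

Request:
jog_arm([
  [-0.02,0,0,0,20],
  [-0.04,0,0,0,20],
  [-0.05,0,0,0,20],
  [-0.05,0,0,0,20],
])

```text
time: 10.73
position: [578.9, 115.1, 4.1]
eef_rot: [0.108, 0.994, 0.0, -0.001]
force: [-2.8, 1.1, 1.2]
width: 0.234
grip_force: 1.5
```

Request:
jog_arm([
  [-0.02,0,0,0,20],
  [-0.04,0,0,0,20],
  [-0.05,0,0,0,20],
  [-0.05,0,0,0,20],
])

```text
time: 11.07
position: [580.4, 114.8, 4.0]
eef_rot: [0.108, 0.994, 0.0, -0.001]
force: [-6.1, 1.3, 3.6]
width: 0.234
grip_force: 2.6
```

Run:
```python
from h import *
F=[]
for _ in range(4): s=snap('side');F.append(manip.observe()['force'])
print(np.mean(F,0).round(2), (np.array(F)[:,:2]@U).round(1),uv(manip.observe()['position']))
c2=cv2.resize(s['image'][165:235,270:370],None,fx=7,fy=7,interpolation=cv2.INTER_CUBIC)
cv2.imwrite('pics/c7.png',cv2.convertScaleAbs(c2,alpha=1.4))
```

```text
[-5.39  1.63  3.45] [-5.2 -5.3 -5.4 -6.6] [-89.69182662  -1.64143422]
```

View pics/c7.png

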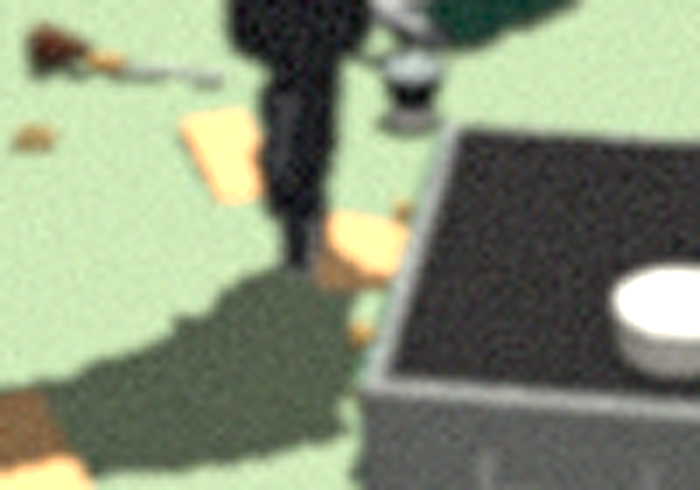

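Resistance rose from about u=-91.5 and is now 5.4 N, with the chest unmoved: its corner is still at crop (375,385). The wedge is snug, so I'll back off and do the press test.

Request:
jog_arm([
  [0.1,0,0,0,20],
  [0.3,0,0,0,20],
  [0.7,0,0,0,20],
  [1,0,-0.3,0,20],
  [1,0,-1.2,0,10],
  [1,0,-2.2,0,0],
  [1,0,-3.2,0,0],
  [1,0,-3.2,0,0],
  [1,0,-3.2,0,0],
])

```text
time: 12.02
position: [544.9, 123.5, 135.2]
eef_rot: [0.108, 0.994, 0.001, 0.004]
force: [-0.1, 0.2, -1.6]
width: -0.001
grip_force: 0.0
```

Run:
```python
from h import *
o=manip.observe();print(o['width'])
move([669,97,100],167.5,o)
s=snap('side');
import pickle;pickle.dump(s,open('/tmp/ref.pkl','wb'))
```

```text
-0.0012512269255023642
t 12.02 pos [544.9 123.5 135.2] yaw 167.6 F [-0.1  0.2 -1.6] -> [-3.165  0.021  0.904] 0.001
```

Request:
jog_arm([
  [-0.8,0,0,0,0],
  [-1.6,0.01,0,0,0],
  [-2.4,0.02,0,0,0],
  [-3.0,0.02,0.2,0,0],
  [-3.16,0.02,0.5,0,0],
  [-3.16,0.02,0.8,0,0],
  [-3.16,0.02,0.9,0,0],
  [-3.16,0.02,0.9,0,0],
  [-3.16,0.02,0.9,0,0],
])

```text
time: 12.82
position: [663.9, 97.3, 95.2]
eef_rot: [0.108, 0.994, -0.0, -0.001]
force: [0.5, 0.5, 0.9]
width: 0.004
grip_force: 0.0
```

Run:
```python
from h import *
o=manip.observe();print(uv(o['position']))
move([669,97,83],167.5,o)
```

```text
[-4.35443932 -0.60957664]
t 12.82 pos [663.9  97.3  95.2] yaw 167.6 F [0.5 0.5 0.9] -> [-0.126  0.021  0.305] 0.002
```

Request:
jog_arm([
  [-0.12,0.01,0,0,0],
  [-0.12,0.01,0.1,0,0],
  [-0.12,0.01,0.2,0,0],
  [-0.12,0.01,0.27,0,0],
  [-0.12,0.01,0.3,0,0],
  [-0.12,0.01,0.3,0,0],
])

```text
time: 13.32
position: [670.3, 96.1, 83.7]
eef_rot: [0.108, 0.994, -0.0, -0.0]
force: [-0.9, 0.4, 0.1]
width: -0.0
grip_force: 0.0
```

Request:
jog_arm([
  [0,0,0.02,0,0],
  [0,0,0.04,0,0],
  [0,0,0.05,0,0],
  [0,0,0.05,0,0],
])

```text
time: 13.65
position: [670.7, 96.1, 82.1]
eef_rot: [0.108, 0.994, 0.0, -0.0]
force: [0.2, -0.7, 0.5]
width: 0.003
grip_force: 0.0
```

Request:
jog_arm([
  [0,0,0.01,0,0],
  [0,0,0.02,0,0],
  [0,0,0.03,0,0],
  [0,0,0.03,0,0],
])

```text
time: 13.98
position: [670.8, 96.2, 81.5]
eef_rot: [0.108, 0.994, 0.0, 0.0]
force: [-1.5, -0.1, 4.1]
width: -0.0
grip_force: 2.1
```

Request:
jog_arm([
  [0,0,0.01,0,0],
  [0,0,0.02,0,0],
  [0,0,0.03,0,0],
  [0,0,0.03,0,0],
])

```text
time: 14.32
position: [670.8, 96.2, 81.3]
eef_rot: [0.108, 0.994, 0.0, 0.0]
force: [-3.4, 0.9, 11.4]
width: 0.001
grip_force: 5.2
```

Request:
jog_arm([
  [0,0,0.01,0,0],
  [0,0,0.02,0,0],
  [0,0,0.03,0,0],
  [0,0,0.04,0,0],
  [0,0,0.05,0,0],
  [0,0,0.05,0,0],
  [0,0,0.05,0,0],
  [0,0,0.05,0,0],
  [0,0,0.05,0,0],
  [0,0,0.05,0,0],
])

```text
time: 15.15
position: [670.9, 96.3, 81.2]
eef_rot: [0.108, 0.994, 0.0, 0.001]
force: [-8.1, -0.6, 19.8]
width: 0.002
grip_force: 10.1
```

Run:
```python
from h import *
import pickle
P=[];F=[]
for _ in range(5): s=snap('side');o=manip.observe();P.append(o['position']);F.append(o['force'])
print(np.mean(P,0).round(2),np.mean(F,0).round(1))
move([669,97,110],167.5,o)
```

```text
[670.9   96.27  81.19] [-7.9 -0.4 20.1]
t 15.4 pos [670.9  96.3  81.2] yaw 167.6 F [-7.8 -0.3 20.7] -> [ 0.05   0.008 -0.72 ] 0.001
```

Request:
jog_arm([
  [0.01,0,0.01,0,0],
  [0.02,0,0.02,0,0],
  [0.03,0,0.03,0,0],
  [0.03,0,0.04,0,0],
  [0.03,0,0.04,0,0],
  [0.03,0,0.04,0,0],
  [0.03,0,0.04,0,0],
  [0.03,0,0.04,0,0],
])

```text
time: 16.07
position: [670.9, 96.3, 81.1]
eef_rot: [0.108, 0.994, 0.0, 0.002]
force: [-8.0, -1.1, 26.3]
width: 0.002
grip_force: 12.9
```

Request:
jog_arm([
  [0,0,-0.05,0,0],
  [0,0,-0.1,0,0],
  [0,0,-0.2,0,0],
  [0,0,-0.6,0,0],
  [0,0,-1.5,0,0],
  [1,0,-2,0,0],
  [2,0,-2,0,0],
  [3,0,-2,0,0],
  [4,0,-2,0,0],
  [5,0,-2,0,0],
])

```text
time: 16.9
position: [472.1, 139.7, 155.7]
eef_rot: [0.109, 0.994, 0.0, -0.0]
force: [1.0, 1.0, 0.0]
width: -0.001
grip_force: 0.0
```

Request:
jog_arm([
  [1,0,0,0,0],
  [2,0,0,0,0],
  [2,0,0,0,0],
  [2,0,0,0,0],
])

```text
time: 17.23
position: [393.7, 157.0, 155.9]
eef_rot: [0.107, 0.994, -0.0, -0.001]
force: [0.6, 0.2, 0.3]
width: -0.0
grip_force: 0.0
```

Run:
```python
from h import *
import pickle
a=snap('top');b=snap('side');r=pickle.load(open('/tmp/ref.pkl','rb'))
wedge(a,(240,170,320,250))
d=cv2.absdiff(b['image'],r['image'])[190:250,325:390];print('chest diff',d.mean(),d.max())
c1=cv2.resize(a['image'][120:230,240:370],None,fx=4,fy=4,interpolation=cv2.INTER_CUBIC)
c2=cv2.resize(b['image'][170:250,290:395],None,fx=4,fy=4,interpolation=cv2.INTER_CUBIC)
c2=cv2.copyMakeBorder(c2,0,c1.shape[0]-c2.shape[0],0,0,cv2.BORDER_CONSTANT)
cv2.imwrite('pics/c8.png',cv2.resize(cv2.convertScaleAbs(np.hstack([c1,c2]),alpha=1.4),None,fx=.84,fy=.84))
```

```text
wedge uv [-47.4   3. ] [51. 67.] world [623. 110.] 76.22484588623047 corners uv [[-81.0, -22.0], [-14.0, -23.0], [-13.0, 28.0], [-80.0, 29.0]]
chest diff 3.624615384615385 20
```

View pics/c8.png

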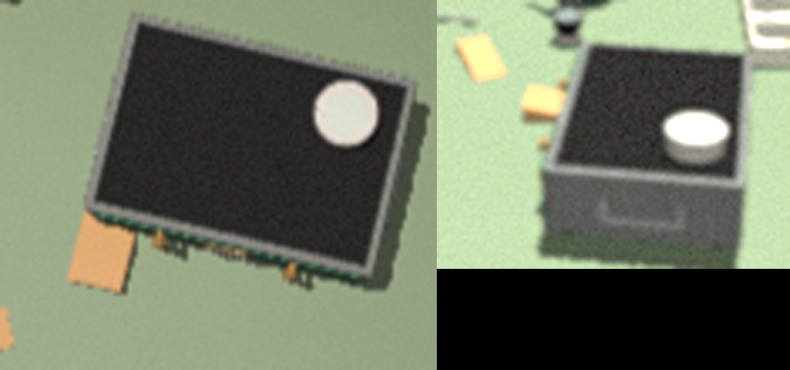

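Pressing to 26 N gave only a linear, stiff deflection of about 0.4 mm, so there was no play. The chest and tin have not moved, and the wedge sits under the front left corner at crop (100,252). I'm handing in.

```bash
python3 -c "
from bench import manip
print(manip.job_done())"
```

```text
the job is handed in; nothing more can be done
None
```

I pushed the wedge thin end first under the short foot until it was snug, and a 26 N press above that foot showed no dip beyond about 0.4 mm of give; the chest and tin did not visibly move, and I handed the job in at about 17 s (no verdict came back).

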